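# Close the quick tube clamp on a lamp stem

### The job

The white lamp stem lies in the open quick clamp on the bench; clamp it there for wiring. Swing the hinged top half over the stem and press it gently down onto it, then swing the bolt up until its shank stands at the bottom of the slot in the top half - the slot is not quite in line with the bolt, so feel for it, without forcing - and only then fold the red cam lever over the top, firmly but not hard, until it lies down on its stop. The stem must stay where it lies.

Things in the scene. Friction and masses are not known exactly. Their poses are not given: they have to be found in the camera images.
- clamp_base: Fixed grey lower half of the tube clamp, plate 156 x 96 x 8 mm screwed to the bench. Origin: underside centre; z up, y along the stem; the top half is hinged on the +x side, the bolt is on the -x side. In this frame (mm): stem axis along y at x 0, z 50; hinge pin along y at x 32, z 52; bolt pin along y at x -36, z 18.
- hinge_pin: Hinge pin of the top half, origin at its middle, fixed in clamp_base at (32, 0, 52) mm. The top half, 42 mm wide, sits tight but up to 11 mm off centre along it (y), to either side: not measured, look or feel. Its free end, when down, is an ear: x -48 to -24, z 52 to 70 mm in clamp_base, with a slot 10 mm wide in y, open to -x, its bottom at x -31.
- top_half (a joint): Angle (rad) of the grey hinged top half. 1.5 to 1.9: standing open, tipped to +x; 0: down, its rubber just touching the stem; about -0.05: clamped. Stiff hinge: it stays where it is put and can be pushed over with closed fingers at its back (2 to 3 N). Press it on with 5 to 10 N; over 25 N on the ear crushes the stem.
- bolt_eye: Eye of the swing bolt on its pin, at x -36, z 18 mm in clamp_base. It slides along the pin (y, 13 mm either way, about 1 N), so the bolt can be led sideways to the slot. Shank 8 mm thick; the bolt's end, where the red lever is pinned, is 65 mm from the eye.
- swing_bolt (a joint): Angle (rad) of the bolt. 0.7 to 0.95: swung out to -x as found; about 0.32: the shank meets the ear; 0.0 to -0.04: upright, at the slot's bottom. Stays where it is put; 1 to 2 N at the lever moves it. Off the slot the shank strikes the ear, and over about 5 N at lever_grip then only folds the lever: stop, back off, try a few mm to the side.
- cam_lever (a joint): Angle (rad) of the red lever. 0: open, leaning 0.21 outward of the bolt's line; 1.745: folded inward over the top half, on its stop, nearly level, its upper face 87 mm above the bench. Stays where it is put. Folding takes 4 to 8 N near its tip; from about 0.6 its cam (24 mm thick, 32 wide in y) bears on the ear. Over 25 N is too hard.
- lever_grip (a point): Point on the red lever to pinch, in the middle of its section, 38 mm from its pin; the lever is 14 mm wide (along y), 8 mm thick, and reaches to 85 mm from its pin. Pinched across its width it can turn between the fingers.
- lamp_stem: White tube with a brass collar, 32 mm thick, 280 mm long, lying loose in the V of the lower half. Origin at its centre, y along it.
Mind the look-alikes: they are no part of the job. Of the things that look like the clamp_base, the smaller one is meant.

How it is judged (in metres and radians):
On the way, in this order (a step that is already met when the one before it is completed fails the run):
1. the top half lies on the stem while the bolt is still swung out (value of joint top_half below 0.035 rad and value of joint swing_bolt above 0.45 rad), for 0.2 s.
2. the bolt stands in the slot while the cam lever is still open (value of joint swing_bolt below 0.07 rad and value of joint top_half below 0.05 rad and value of joint cam_lever below 0.6 rad), for 0.2 s.
At the end, for the whole second after the job is handed in: Top half drawn down onto the stem (joint below -0.03 rad, pressing the stem with over 10 N), bolt upright in the slot (below 0.07 rad), cam lever folded down (above 1.6 rad), stem within 10 mm of where it lay (value of joint top_half below -0.03 rad and value of joint swing_bolt below 0.07 rad and value of joint cam_lever above 1.6 rad and contact force between hinge_pin and lamp_stem above 10 N and distance of lamp_stem from where it was at the start of the episode below 0.01 m); the robot touches nothing.
It fails at once if the bolt, its cam or lever is forced against the top half (about 30 N or more at the lever's end) (contact force between bolt_eye and hinge_pin above 90 N).
It fails at once if the stem is crushed by pressing the top half on it too hard (about 25 N on the ear) (contact force between hinge_pin and lamp_stem above 60 N).
It also fails if it takes over 72 s, if anything falls off the work surface, if the arm or the gripper's body presses on something with over 40 N, if the wrist force passes 120 N, or if a joint passes its speed limit or range.

### The arm

A 7-joint arm with a two-finger parallel gripper is mounted at the origin on a cart in front of the work surface, level with it; the furniture and walls round the work are solid. World frame = base frame: x ahead of the robot, y to its left, z up, the work surface at z = 0. Lengths are in mm, angles in rad, forces in N, time in s.
With the tool pointing down it reaches from about 400 to 875 mm from the base axis. Payload 6.5 kg.
Tool frame: the origin (TCP) lies midway between the tips of the shut fingers; the grasp point (between the pads) lies 19 mm behind it; z points along the fingers, y is the line along which they close (so a half turn about z gives the same grasp; the last joint's range is limited). The gripper opens to 88 mm and grips with 3 to 60 N. Pads are 18 mm wide; open, the fingers measure 123 mm over their backs; the gripper's body (75 mm by 187 mm) begins 45 mm behind the grasp point.
Start: joints at [-1.246, 0.536, -0.004, 1.538, 0.003, 1.067, -0.071], TCP at [247.598, 600.987, 238.716] pointing down, gripper open.
Joint ranges: [-2.7, 2.7], [-0.37, 2.16], [-1.27, 1.26], [0.24, 2.4], [-1.31, 4.45], [0.19, 1.91], [-2.76, 2.76]. Speed limits (rad/s): [2.39, 2.39, 3.14, 3.14, 3.14, 3.14, 3.14].

### API

Orientations are given as a rotation vector (axis times angle).
In Python, from rig import * gives the robot as it stands. Calls block until the motion is done:
- move_to(position, orientation): joint-space move of the TCP to a pose.
- move_straight(position, rotation=None, rate=150): straight line of the TCP; rotation=None keeps the orientation; rate is the mean speed in mm/s.
- move_joints(angles): joint-space move.
- gripper_to(opening, squeeze=None): finger opening in mm; squeeze is the grip in N (None keeps the last); returns when the fingers have stopped.
- wait(seconds).
- solve_ik(position, orientation): joint angles nearest the present ones, or None.
- sense(): the state.
- capture(name): name is "scene" or "top" or "wrist"; returns a dict with "frame" (400x640x3 uint8, red, green, blue), "fovy" (degrees; the focal length in pixels is half the picture's height over the tangent of half this angle, whatever the lens; pixels are square), "cx", "cy" (the principal point, pixels), "R" (3x3) and "t" (3): a world point X has camera coordinates R X + t. Camera axes: x right, y down, z forward; pixel columns grow to the right and rows downward; lengths in mm; the calibration is good to about 2 mm. A picture is of the moment at which its call begins. There is no depth.
A pose or a line that the arm cannot do raises PlanningError and nothing moves.
- finish_job(): hands the job in; it is judged then, once.
The state is a dict: "time_s": time; "joint_pos": joint angles; "qd": joint speeds; "tau": joint torques, N m; "tcp_pos": TCP position; "tool_rot": TCP orientation; "contact_force": force on the tool from outside, world axes, zero at the start; "ft_torque": the same for the moment, N m; "width": finger opening in mm; "grasp_force": force on a finger pad.
Only numpy, scipy, OpenCV 4.12 (cv2) and the standard library are available. Lean on these libraries where they do the work, as an engineer would, in place of code of your own. Each camera call takes 0.05 s, during which the arm holds its last target. There are 200 camera calls.

## Working session

There is one attempt and no reset: what is moved stays moved. The work goes in short steps, each a Python script; the robot and the scene stay as the last script left them, time stands still between calls to the robot, and variables do not carry over. Pictures are saved under pics/ and viewed, at most 10 in all, crops included, and the job is handed in when it is done.

```bash
mkdir -p pics; ls; python3 - <<'E'
from rig import *
import cv2,numpy as np
s=sense();print(s)
for n in ("scene","top"):
    c=capture(n);cv2.imwrite(f"pics/{n}0.png",c["frame"][:,:,::-1]);np.savez(f"{n}0.npz",**c)
    R=np.array(c["R"]);print(n,c["fovy"],c["cx"],c["cy"],-R.T@c["t"],R[2])
E
```

```text
pics
{'time_s': 0.0, 'joint_pos': array([-1.24621581,  0.5371503 , -0.00449004,  1.53883055,  0.00260798,
        1.06728858, -0.07121025]), 'qd': array([ 0.00031055, -0.00078709,  0.00024661,  0.00100524,  0.0013514 ,
       -0.00120288, -0.00091774]), 'tau': array([-5.42216640e-04, -5.71004462e+01,  9.90538895e-01, -2.51594621e+01,
       -5.62589813e-02,  1.83122460e-02,  1.80608417e-04]), 'tcp_pos': array([247.35314701, 600.45461943, 237.86546617]), 'tool_rot': array([-6.09726008e-01, -3.08162891e+00,  2.60127118e-03]), 'contact_force': array([-0.60139398, -0.37135732, -0.28502743]), 'ft_torque': array([-0.01087732, -0.01892868, -0.01237357]), 'grasp_force': 0.0, 'width': 88.11593729825476}
scene 53.00187389122675 321.9188464556427 196.61903103361425 [   8.12693461 -398.70588997  569.54868148] [ 0.73147659  0.40247632 -0.55041331]
top 42.352531032655676 319.7032563690116 213.1576908473479 [ 405.38492697  -70.70549934 1140.16187148] [ 0.19733389  0.02330328 -0.98005933]
```

View pics/scene0.png

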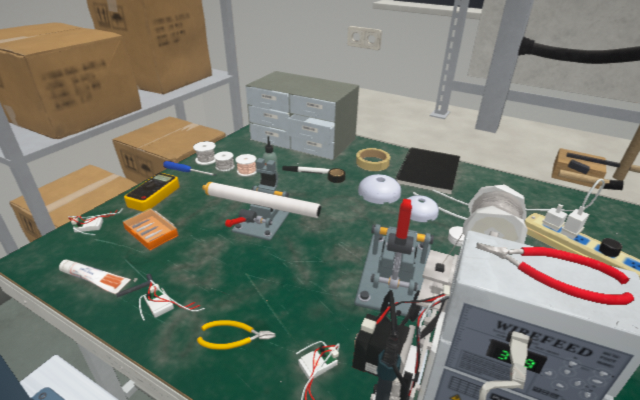

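View pics/top0.png

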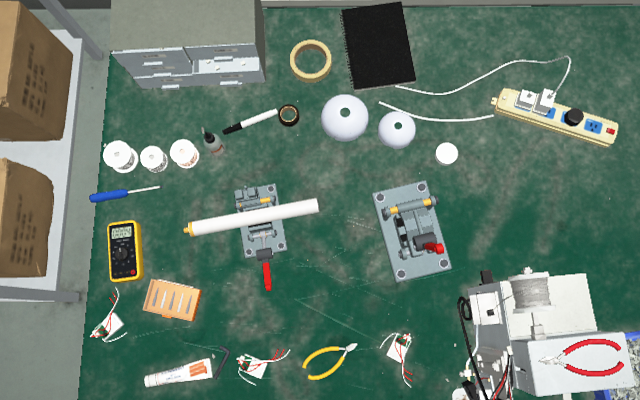

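Two clamps are candidates: one at top-view (262,220), scene (265,205), with the white stem in it; the other at top (412,230), scene (395,265), larger and empty. The smaller one with the stem fits the description, so I'll check it in a crop.

```bash
python3 - <<'E'
import cv2,numpy as np
a=cv2.imread("pics/top0.png")[170:300,180:330];b=cv2.imread("pics/scene0.png")[130:250,190:335]
a=cv2.resize(a,(600,520),interpolation=cv2.INTER_CUBIC)[:, :]
b=cv2.resize(b,None,fx=4,fy=4,interpolation=cv2.INTER_CUBIC)
cv2.imwrite("pics/cropA.png",a);cv2.imwrite("pics/cropB.png",b)
E
```

```text
(no output)
```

View pics/cropA.png

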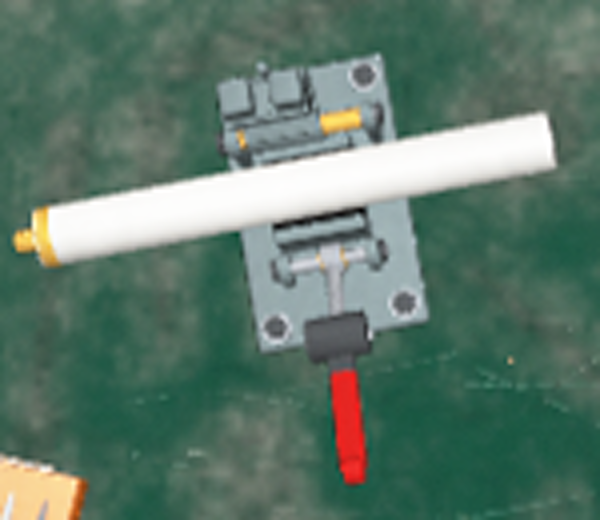

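View pics/cropB.png

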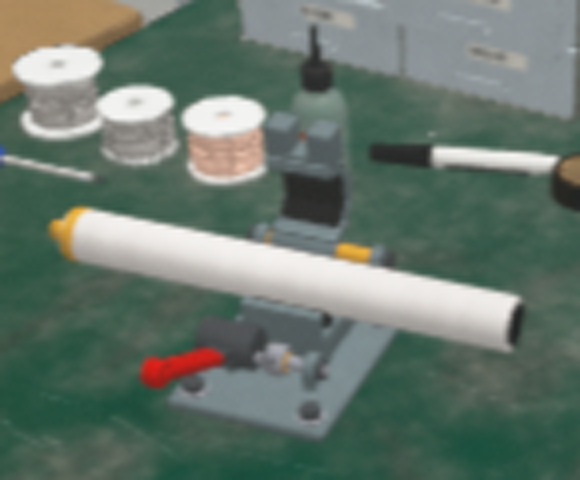

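The crops confirm it. The small clamp (top, about 262,220) holds the stem and has the open top half standing at its far side, with ears at crop A (236,98) and (288,88) and the slot near 262. The bolt and red lever are swung toward the robot, tip at (353,478). Brass pin shows only on the right, so the top half is off centre to clamp +y.

```bash
cat > geo.py <<'E'
import numpy as np
from scipy.optimize import least_squares
class Cam:
    def __init__(s,c):
        s.R=np.array(c["R"]);s.t=np.array(c["t"]).ravel();s.f=200/np.tan(np.radians(float(c["fovy"]))/2);s.c=np.array([float(c["cx"]),float(c["cy"])])
        s.o=-s.R.T@s.t
    def proj(s,X):
        q=np.atleast_2d(X)@s.R.T+s.t;return q[:,:2]/q[:,2:]*s.f+s.c
    def ray(s,p): return s.R.T@np.append((np.array(p)-s.c)/s.f,1)
    def at_z(s,p,z):
        d=s.ray(p);return s.o+d*(z-s.o[2])/d[2]
def tri(c1,p1,c2,p2):
    r=least_squares(lambda X:np.r_[c1.proj(X)[0]-p1,c2.proj(X)[0]-p2],c1.at_z(p1,50));return r.x,np.abs(r.fun).max()
E
python3 - <<'E'
from geo import *
T=Cam(np.load("top0.npz"));S=Cam(np.load("scene0.npz"))
A=lambda u,v:np.array([180+u/4,170+v/4]); B=lambda u,v:np.array([190+u/4,130+v/4])
px=np.array([A(381,55),A(428,320),A(260,350),A(332,258)]) 
M=np.array([[78,-48,8],[-78,-48,8],[-78,48,8],[np.nan]*3])[:3]
spx=np.array([B(325,437),B(172,402)]);sM=np.array([[-78,-48,8],[-78,48,8]])
def W(p,M): c,s=np.cos(p[2]),np.sin(p[2]);M=np.atleast_2d(M);return np.c_[p[0]+c*M[:,0]-s*M[:,1],p[1]+s*M[:,0]+c*M[:,1],M[:,2]]
for z in px: print(T.at_z(z,8).round(1))
r=least_squares(lambda p:np.r_[(T.proj(W(p,M))-px[:3]).ravel(),(S.proj(W(p,sM))-spx).ravel()],[400,50,0.1])
p=r.x;print(p,r.fun.round(1))
def inv(X): d=np.array(X)-[p[0],p[1],0];c,s=np.cos(p[2]),np.sin(p[2]);return np.round([c*d[0]+s*d[1],-s*d[0]+c*d[1],d[2]],1)
for n,a,b in [("slot",A(262,95),B(302,135)),("earL",A(236,98),B(283,140)),("earR",A(288,88),B(322,145)),("tip",A(353,478),B(152,372)),("cam",A(338,338),B(230,342)),("eye",A(331,260),B(282,357)),("stemL",A(40,238),B(77,235)),("stemR",A(550,140),B(515,322))]:
    X,e=tri(T,a,S,b);print(n,X.round(1),inv(X),round(e,1))
E
```

```text
[701.2  57.5   8. ]
[550.2  28.    8. ]
[533.3 120.5   8. ]
[584.7  82.1   8. ]
[6.17766491e+02 8.79392358e+01 2.00648161e-01] [ 0.5 -1.1  1.2 -0.3  0.5  0.7 -0.6 -0.5 -1.6 -0.8]
slot [649.8 103.9 125.5] [ 34.6   9.2 125.5] 0.2
earL [650.2 118.3 117.9] [ 37.8  23.3 117.9] 0.3
earR [654.2  92.2 120.4] [ 36.6  -3.1 120.4] 0.2
tip [459.5  55.6  98.6] [-161.5   -0.2   98.6] 0.4
cam [533.5  69.8  64.9] [-86.1  -0.9  64.9] 0.2
eye [583.3  79.3  19.4] [-35.5  -1.6  19.4] 1.1
stemL [590.  234.1  47.5] [  1.9 148.7  47.5] 0.7
stemR [643.1 -40.8  51.7] [  -0.8 -131.2   51.7] 0.5
```

Clamp is at (618, 88) with yaw 0.20. Derived bolt angle is about 0.87, slot is at clamp y of about +9, and bolt at about −1. The sizes check out: plate 154 mm, stem 280 mm, stem axis z 50. I'll move behind the top half and take a wrist picture on the way.

```bash
cat > h.py <<'E'
from rig import *
from geo import *
import numpy as np,cv2
from scipy.spatial.transform import Rotation as Ro
C=np.array([617.8,87.9]);YAW=0.2006
c_,s_=np.cos(YAW),np.sin(YAW);RC=np.array([[c_,-s_,0],[s_,c_,0],[0,0,1]])
def P(x,y,z): return RC@[x,y,z]+[C[0],C[1],0]
def inv(X): return RC.T@(np.array(X)-[C[0],C[1],0])
def ori(tau=0.):  # tau>0: body leans to clamp -x
    z=np.array([np.sin(tau),0,-np.cos(tau)]);y=np.array([0,1.,0]);x=np.cross(y,z)
    return Ro.from_matrix(RC@np.c_[x,y,z]).as_rotvec()
def F(): return RC.T@sense()["contact_force"]
def st(m=""): 
    s=sense();print(m,"t",round(s["time_s"],1),"tcp",inv(s["tcp_pos"]).round(1),"F",F().round(1),"w",round(s["width"],1))
E
python3 - <<'E'
from h import *
move_to(P(95,9.5,260),ori()); gripper_to(0,20)
st()
c=capture("wrist");np.savez("w1.npz",**c);cv2.imwrite("pics/w1.png",c["frame"][:,:,::-1])
k=Cam(c);print(k.o,k.R[2]);print(k.proj([P(36,9,125),P(0,0,8),P(-36,0,18),P(32,0,52)]).round())
E
```

```text
t 3.8 tcp [ 95.    9.5 260. ] F [0.3 0.3 0.3] w 0.5
[634.95195312 100.98202233 406.30339697] [ 0.28649851  0.05859521 -0.9562872 ]
[[315. 114.]
 [307.  74.]
 [307.  37.]
 [306. 105.]]
```

View pics/w1.png

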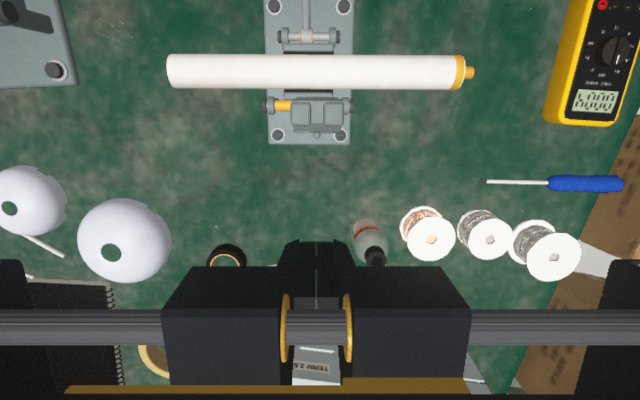

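The picture shows the ears at (292–342, 105–133), with the slot centred near u=317. That puts the slot at clamp y ≈ 10 and the bolt eye, seen at (307,37), at y ≈ 0. Next I push the top half over along its arc, watching the force.

```bash
cat >> h.py <<'E'
def tip(th,r=66,h=18,y=10): return P(32-r*np.cos(th)+h*np.sin(th)+9*np.sin(th),y,52+r*np.sin(th)+h*np.cos(th))
E
python3 - <<'E'
from h import *
p=inv(tip(1.85)); move_straight(P(max(p[0],90),10,p[2]+5)); 
F0=F();print("F0",F0)
for th in np.arange(1.85,0.19,-0.08):
    move_straight(tip(th),rate=60); f=F()-F0; print(round(th,2),f.round(1),end="; ")
    if np.linalg.norm(f)>12: print("STOP");break
st()
E
```

```text
F0 [-0.30573244 -0.19587846  0.49992969]
1.85 [-0.1  0.4 -0.6]; 1.77 [1.2 0.4 0.2]; 1.69 [ 0.4  0.3 -0.3]; 1.61 [ 0.3  0.7 -0.3]; 1.53 [-0.2  1.  -0.5]; 1.45 [ 1.  -0.5 -0.5]; 1.37 [ 1.7  1.1 -0.7]; 1.29 [ 0.9  0.7 -1.6]; 1.21 [ 1.   0.9 -0.9]; 1.13 [ 1.2  0.1 -1. ]; 1.05 [ 1.   0.6 -0.8]; 0.97 [ 0.7  0.2 -0. ]; 0.89 [ 1.  -1.  -0.6]; 0.81 [ 0.9  0.2 -0.8]; 0.73 [-0.   0.1 -1.1]; 0.65 [ 0.9  1.  -0.5]; 0.57 [-0.2  0.1 -0.8]; 0.49 [ 0.4  0.1 -0.5]; 0.41 [ 0.3  0.1 -0.9]; 0.33 [ 0.5 -0.1 -0.2]; 0.25 [ 0.6 -0.2  0.3];  t 10.3 tcp [-25.8  10.   85.4] F [ 0.3 -0.4  0.8] w 0.5
```

```bash
python3 - <<'E'
from h import *
move_straight(P(-34,10,82),rate=60)
F0=F()
for z in np.arange(80,67,-0.7):
    move_straight(P(-34,10,z),rate=30); f=F()-F0; print(round(z,1),round(inv(sense()["tcp_pos"])[2],1),f.round(1),end="; ")
    if f[2]>6: 
        wait(.1);print("\nheld",F()-F0);break
st()
move_straight(P(-34,10,110),rate=150)
c=capture("scene");cv2.imwrite("pics/s2.png",cv2.resize(c["frame"][130:250,190:335,::-1],None,fx=4,fy=4,interpolation=cv2.INTER_CUBIC))
E
```

```text
80.0 79.9 [-0.5  0.1  0.6]; 79.3 79.3 [-0.7 -0.3  0. ]; 78.6 78.6 [-2.5 -0.7 -0.6]; 77.9 77.9 [-1.2  0.3 -0.2]; 77.2 77.1 [-1.1 -0.3 -0.2]; 76.5 76.4 [-1.  -0.3 -0.4]; 75.8 75.7 [-1.8 -0.4 -0.3]; 75.1 75.0 [-0.  -1.2  0.7]; 74.4 74.4 [-1.4 -0.5 -0. ]; 73.7 73.6 [-1.3 -0.1  0.2]; 73.0 73.0 [-0.9 -0.8 -0.1]; 72.3 72.2 [-0.6  0.3  0.2]; 71.6 71.6 [-1.1  0.2  0.8]; 70.9 70.9 [-1.2  0.9  0.2]; 70.2 70.2 [-2.3 -0.3  0.3]; 69.5 69.7 [-2.3  0.1  4.8]; 68.8 69.1 [-3.9  0.6  6.6]; 
held [-3.9866646   0.69371243  5.58598619]
 t 15.0 tcp [-34.2  10.   69.1] F [-3.1  0.9  6.2] w 0.7
```

View pics/s2.png

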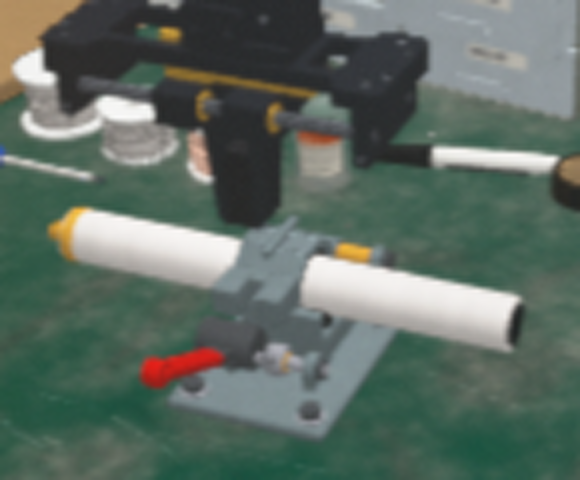

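The top half lies on the stem (pressed at z 69, about 6 N) and the stem hasn't moved. The slot mouth shows near crop (247,283). Next is pinching the lever.

```bash
cat >> h.py <<'E'
TAU=-0.5
def G(x,y,z,tau=TAU): return P(x+19*np.sin(tau),y,z-19*np.cos(tau))   # TCP for grasp point
def arc(phi,y): a=phi+0.077; return G(-36-102.5*np.sin(a),y,18+102.5*np.cos(a))
def gp():  # grasp point in clamp frame
    s=sense();return inv(s["tcp_pos"]-19*Ro.from_rotvec(s["tool_rot"]).as_matrix()[:,2])
E
python3 - <<'E'
from h import *
S=Cam(np.load("scene0.npz"))
print("slot est",inv(S.at_z([190+247/4,130+283/4],70)))
move_straight(P(-70,0,150)); gripper_to(40,6)
move_to(G(-119+29,0,78+53),ori(TAU)); F0=F()
move_straight(G(-119,0,78),rate=100); st("in"); print((F()-F0).round(1))
gripper_to(0,6); st("grip"); print(gp().round(1),(F()-F0).round(1),sense()["grasp_force"])
E
```

```text
slot est [-39.22086535  11.57848521  70.        ]
in t 18.0 tcp [-1.275e+02 -1.000e-01  6.200e+01] F [-0.1  0.3  0.1] w 40.1
[0.3 0.6 0.5]
grip t 18.6 tcp [-127.9    0.    61.4] F [ 0.6 -0.2  0.2] w 13.9
[-118.8    0.    78.1] [1.  0.1 0.6] 5.999982033390552
```

```bash
python3 - <<'E'
from h import *
F0=F()
for phi,y in [(.78,0),(.7,0),(.62,0),(.55,0),(.5,0),(.5,3),(.5,6),(.5,8),(.5,10.3),(.44,10.3),(.40,10.3)]:
    move_straight(arc(phi,y),rate=60); print(phi,y,(F()-F0).round(1))
st(); print(sense()["grasp_force"])
c=capture("scene");cv2.imwrite("pics/s3.png",cv2.resize(c["frame"][130:250,190:335,::-1],None,fx=4,fy=4,interpolation=cv2.INTER_CUBIC))
E
```

```text
0.78 0 [-1.3  1.2  1.6]
0.7 0 [-3.2  0.3  3.3]
0.62 0 [-3.9  1.1  4.2]
0.55 0 [-2.8  1.1  5. ]
0.5 0 [-3.1 -0.1  4.9]
0.5 3 [-4.1  1.2  5.2]
0.5 6 [-2.8  0.5  5.4]
0.5 8 [-4.2  0.2  5.2]
0.5 10.3 [-3.7  0.2  5.6]
0.44 10.3 [-2.8 -0.1  5.2]
0.4 10.3 [-2.3  0.5  4.3]
 t 21.4 tcp [-91.8  10.3  92.4] F [-1.7  0.2  4.5] w 13.8
6.000080615049228
```

View pics/s3.png

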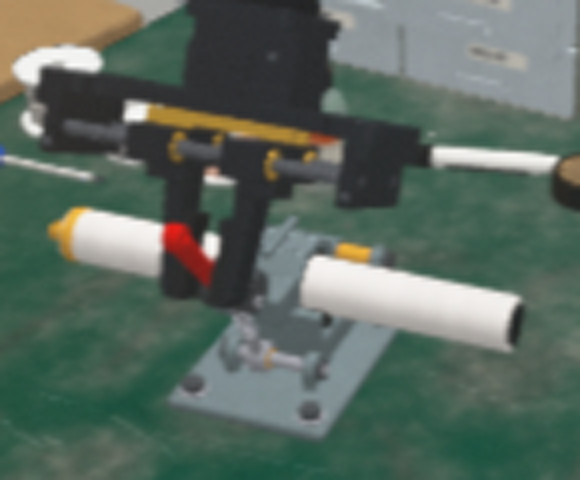

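The lever is between the fingers and the bolt has been led sideways. The force is purely radial (about 5 N), so my radius is slightly short. I'll null that, then feel for the slot.

```bash
cat >> h.py <<'E'
def arc(phi,y,R=102.5): a=phi+0.077; return G(-36-R*np.sin(a),y,18+R*np.cos(a))
def tr(f,phi): a=phi+.077; return round(f[0]*np.cos(a)+f[2]*np.sin(a),1),round(-f[0]*np.sin(a)+f[2]*np.cos(a),1),round(f[1],1)
def Fm(n=4):
    v=[]
    for _ in range(n): v.append(F()); wait(.02)
    return np.mean(v,0)
E
python3 - <<'E'
from h import *
F0=np.array([0.6,-.2,.2]); R=102.5
while R<107:
    f=tr(Fm()-F0,.4);print(R,f)
    if f[1]<1: break
    R+=.5; move_straight(arc(.4,10.3,R),rate=30)
for phi in np.arange(.38,.1,-.02):
    move_straight(arc(phi,10.3,R),rate=30); f=tr(Fm(3)-F0,phi); print(round(phi,2),f,gp().round(1))
    if f[0]<-3.3: print("STOP");break
st()
E
```

```text
102.5 (np.float64(-0.3), np.float64(4.3), np.float64(0.6))
103.0 (np.float64(-0.4), np.float64(-1.2), np.float64(0.0))
0.38 (np.float64(-1.3), np.float64(-3.4), np.float64(0.1)) [-81.3  10.3 110.1]
0.36 (np.float64(-1.6), np.float64(-4.1), np.float64(-0.1)) [-79.5  10.3 111.2]
0.34 (np.float64(-1.6), np.float64(-3.6), np.float64(-0.3)) [-77.6  10.3 112.2]
0.32 (np.float64(-1.4), np.float64(-1.9), np.float64(0.1)) [-75.8  10.3 113.1]
0.3 (np.float64(-1.6), np.float64(-0.7), np.float64(0.1)) [-73.9  10.3 114. ]
0.28 (np.float64(-2.1), np.float64(0.5), np.float64(0.5)) [-72.   10.3 114.7]
0.26 (np.float64(-1.7), np.float64(1.9), np.float64(-0.2)) [-70.   10.3 115.4]
0.24 (np.float64(-2.4), np.float64(3.6), np.float64(0.5)) [-68.   10.3 116.1]
0.22 (np.float64(-2.2), np.float64(3.8), np.float64(0.2)) [-66.   10.3 116.6]
0.2 (np.float64(-1.9), np.float64(4.7), np.float64(0.1)) [-64.   10.3 117.2]
0.18 (np.float64(-1.7), np.float64(3.9), np.float64(0.7)) [-62.   10.3 117.7]
0.16 (np.float64(-1.7), np.float64(4.2), np.float64(0.2)) [-60.   10.3 118.1]
0.14 (np.float64(-1.7), np.float64(3.2), np.float64(-0.2)) [-58.   10.3 118.5]
0.12 (np.float64(-2.0), np.float64(2.4), np.float64(0.4)) [-56.   10.3 119. ]
0.1 (np.float64(-2.5), np.float64(1.8), np.float64(-0.5)) [-54.   10.3 119.3]
 t 26.4 tcp [-63.1  10.3 102.7] F [-0.5 -0.7  1.3] w 14.1
```

```bash
python3 - <<'E'
from h import *
F0=np.array([0.6,-.2,.2]); R=103
for phi in np.arange(.08,-.1,-.02):
    move_straight(arc(phi,10.3,R),rate=30); f=tr(Fm(3)-F0,phi); print(round(phi,2),f,gp().round(1))
    if f[0]<-4: print("STOP");break
wait(.3); st(); 
c=capture("scene");cv2.imwrite("pics/s4.png",cv2.resize(c["frame"][130:250,190:335,::-1],None,fx=4,fy=4,interpolation=cv2.INTER_CUBIC))
E
```

```text
0.08 (np.float64(-1.1), np.float64(1.6), np.float64(-0.1)) [-51.9  10.3 119.7]
0.06 (np.float64(-1.5), np.float64(1.7), np.float64(-0.6)) [-49.9  10.3 120. ]
0.04 (np.float64(-1.5), np.float64(0.5), np.float64(0.1)) [-47.9  10.3 120.3]
0.02 (np.float64(-1.9), np.float64(-0.1), np.float64(-0.4)) [-45.8  10.3 120.5]
-0.0 (np.float64(-1.2), np.float64(0.5), np.float64(-0.4)) [-43.8  10.3 120.7]
-0.02 (np.float64(-1.8), np.float64(0.1), np.float64(0.4)) [-41.7  10.3 120.8]
-0.04 (np.float64(-2.7), np.float64(0.3), np.float64(-0.2)) [-40.   10.3 120.9]
-0.06 (np.float64(-6.4), np.float64(1.9), np.float64(-0.1)) [-38.9  10.3 120.9]
STOP
 t 29.1 tcp [-48.1  10.3 104.3] F [-6.4 -0.4  1.1] w 13.8
```

View pics/s4.png

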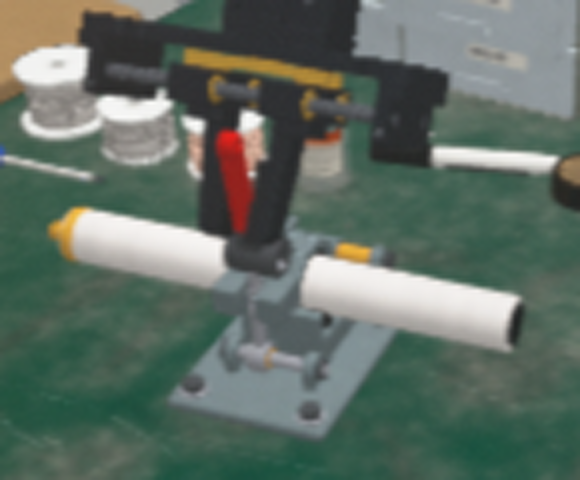

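The shank met the slot bottom at φ ≈ −0.04. The picture shows the shank in the slot at crop (257,300), the cam on the ear, and the lever still upright at (232,180). I'll release and fold the lever.

```bash
cat >> h.py <<'E'
def fold(th,r=72,y=10.3,d=0):
    b=th-.21+.03; n=np.array([-np.cos(b),np.sin(b)]); c=np.array([-34,83])+r*np.array([np.sin(b),np.cos(b)])+(4-d)*n
    return P(c[0]-9*np.cos(b),y,c[1])
E
python3 - <<'E'
from h import *
p=gp(); gripper_to(40); wait(.2)
move_straight(G(p[0]+45,10.3,p[2]+82)); st()
move_straight(P(-100,10.3,205),ori(0)); gripper_to(0,20)
q=inv(fold(0)); move_straight(P(-95,10.3,q[2])); F0=Fm()
for th in np.arange(-.15,1.0,.06):
    move_straight(fold(th),rate=70); f=F()-F0; print(round(th,2),f.round(1),end="; ")
    if np.linalg.norm(f)>16: print("STOP");break
st()
E
```

```text
t 30.6 tcp [ -3.8  10.3 185.5] F [ 0.   0.5 -0.2] w 40.1
-0.15 [-0.4 -0.3 -0.6]; -0.09 [-0.5 -0.5  0.1]; -0.03 [ 0.3 -1.2 -0.5]; 0.03 [-1.1 -0.2 -1.1]; 0.09 [-1.7  0.1 -0.9]; 0.15 [-2.  -0.7 -1.7]; 0.21 [-1.6 -0.7 -0.4]; 0.27 [-1.9 -1.  -0.5]; 0.33 [-2.4 -0.8  0.1]; 0.39 [-1.7 -0.7 -0. ]; 0.45 [-1.9 -0.8  0.2]; 0.51 [-1.8  0.1 -0.1]; 0.57 [-2.3 -1.5 -1. ]; 0.63 [-2.7 -0.7 -1.8]; 0.69 [-1.  -0.6 -1.4]; 0.75 [-3.2 -1.4  0. ]; 0.81 [-3.7 -0.7 -0.5]; 0.87 [-4.9  0.1  0.3]; 0.93 [-3.2 -0.3  0.7]; 0.99 [-4.  -0.7  1. ];  t 38.0 tcp [  9.2  10.3 135.5] F [-3.9 -0.4  1.4] w 0.6
```

```bash
python3 - <<'E'
from h import *
F0=np.array([0,0,.3])
for th in np.arange(1.05,1.86,.05):
    move_straight(fold(th),rate=70); f=F()-F0; print(round(th,2),f.round(1),inv(sense()["tcp_pos"])[[0,2]].round(1),end="; ")
    if np.linalg.norm(f)>15: print("STOP");break
st()
E
```

```text
1.05 [-4.7  0.3  1.4] [ 12.4 132.5]; 1.1 [-6.2 -0.4  0.9] [ 14.9 129.8]; 1.15 [-4.2  0.4  0.9] [ 18.1 127.1]; 1.2 [-3.2  0.3  1.6] [ 20.9 124.3]; 1.25 [-3.8  0.4  0.7] [ 23.1 121.2]; 1.3 [-3.1 -0.7  1.2] [ 25.2 118. ]; 1.35 [-4.7 -0.6  2.8] [ 27.2 114.8]; 1.4 [-5.  -0.1  2.3] [ 29.1 111.5]; 1.45 [-5.4 -0.9  2.1] [ 30.9 108.3]; 1.5 [-4.1 -0.6  2.9] [ 32.5 104.9]; 1.55 [-2.5  0.4  2.2] [ 34.5 101.5]; 1.6 [-1.8  0.6  2.7] [36.  97.9]; 1.65 [-0.9 -0.2  2.3] [36.7 94.2]; 1.7 [-0.8 -0.1  1.6] [37.3 90.5]; 1.75 [-2.5  0.1  3.7] [38.1 87.2]; 1.8 [-6.  -0.2 14.6] [38.9 85. ]; STOP
 t 42.0 tcp [38.9 10.2 85. ] F [-6.  -0.2 14.9] w 0.7
```

The lever is on its stop, with 14.6 N at z 85–87. I'll back off, check and hand in.

```bash
python3 - <<'E'
from h import *
move_straight(P(37,10.3,240)); move_straight(P(60,250,300)); wait(.3); st()
c=capture("scene");d=capture("top")
a=cv2.resize(c["frame"][130:250,190:335],(435,360),interpolation=cv2.INTER_CUBIC);b=cv2.resize(d["frame"][170:290,205:325],(360,360),interpolation=cv2.INTER_CUBIC)
cv2.imwrite("pics/end.png",np.hstack([a,b])[:,:,::-1])
E
```

```text
t 45.3 tcp [ 60.  249.7 300. ] F [ 0.5  0.1 -0.2] w 0.4
```

View pics/end.png

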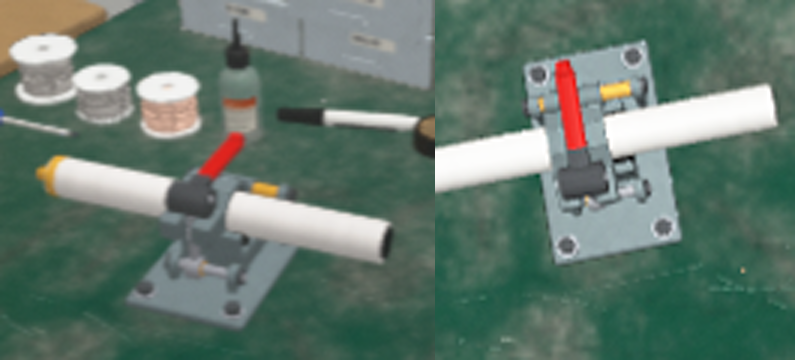

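The lever lies flat over the top half (scene 220,160; top 570,105), the bolt is upright in the slot, the stem is where it was, and the robot is clear.

```bash
python3 -c "
from rig import *
print(finish_job())"
```

```text
the job is handed in; nothing more can be done
None
```

The stem is clamped and the job is handed in, with the top half down, the bolt in the slot and the cam lever folded onto its stop; the arm was clear at about 45 s, and the hand-in call returned no verdict.

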